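Fetch the blue colour bar from the glass carousel

ROBOT

A 6-joint arm with a two-finger parallel gripper is mounted at the origin on the work surface. World frame = base frame: x ahead of the robot, y to its left, z up, the work surface at z = 0. Lengths are in mm, angles in rad, forces in N, time in s.
With the tool pointing down it reaches from about 300 to 875 mm from the base axis. Payload 4.2 kg.
Tool frame: the origin (TCP) lies at the very end of the fingers, on their centre line; the grasp point (between the pads) lies 19 mm behind it; z points along the fingers, y is the line along which they close (so a half turn about z gives the same grasp; the last joint's range is limited). The gripper opens to 85 mm and grips with 20 to 120 N. Pads are 22 mm wide; open, the fingers measure 114 mm over their backs; the gripper's body (76 mm by 85 mm) begins 54 mm behind the grasp point. The pads swing forward as they close: fully open they stand 13 mm farther back than shut.
Start: joints at [-1.123, 0.32, 1.565, -0, 1.257, -0.02], TCP at [259.288, -513.24, 196.638] pointing down, gripper open.
Joint ranges: [-3.11, 3.11], [-0.84, 2.01], [0.21, 2.61], [-1.34, 4.49], [0.05, 2.63], [-2.56, 2.56]. Speed limits (rad/s): [2.57, 2.57, 3.14, 3.14, 3.14, 3.14].

INTERFACE

Orientations are given as a unit quaternion [w, x, y, z].
In Python, from rig import readout, viewer, workorder gives the robot as it stands. The module is installed in compiled form; this text tells all that it offers.
- The arm moves only by the shell command python3 -m crank 'ROWS' [FORCE]. ROWS is JSON, a list of rows, each a list of 5 numbers: the finger opening in cm, from 0 to 8.54, then the shift along the tool's x, y, z in cm, then the turn about the tool's z in rad. A call has 1 to 5 rows; each row shifts and turns the commanded pose from where the row before left it, along the tool's axes as they then stand; what a row does not reach is not made up. A row lasts 1/8 s, in which the tool goes at most 62.5 mm and 10.7 degrees, less where a joint would pass 70% of its speed; a pose out of reach is approached as far as the arm can. A call is refused whole if a number of a shift passes 6.25 or a number of a turn 0.188, either way. A call with a gripper value outside its range is refused whole. The fingers move at their own pace and stop on an object; FORCE is the grip in N (left out, the last holds). Time passes only in rows, so rows that do not move let the fingers close. It gives the time, the measured TCP pose, the force, the opening and the grip force at its end, in the units of the state.
- readout.state(): the state, without advancing time (a new reading comes with each control period).
- viewer.snapshot(name): name is "scene" or "side" or "wrist"; returns the picture (420x560x3 uint8, red, green, blue); there is no depth.
- viewer.camera_params(name): a dict with "fx", "fy", "cx", "cy" (pixels), "position" and "orientation" of the camera in the world; the wrist camera has in their place "T_tool_cam" (4x4, takes a point from camera to tool coordinates, whose origin is the TCP and whose axes are the flange's). Camera axes: x right, y down, z forward; pixel columns grow to the right and rows downward; lengths in mm; the calibration is good to about 2 mm. The wrist camera is an equidistant fisheye: a pixel r from the principal point sees the ray r / f radians off the axis. A picture is of the moment at which its call begins: read the wrist's pose just before it. camera_params takes no time and is no camera call.
- workorder.hand_in(): hands the job in; it is judged then, once.
The state is a dict: "time_s": time; "q": joint angles; "joint_vel": joint speeds; "effort": joint torques, N m; "tool_pos": TCP position; "ee_rot": TCP orientation; "force": force on the tool from outside, world axes, zero at the start; "ft_torque": the same for the moment, N m; "finger_gap": opening from 0.0 (shut) to 1.0 (fully open); "finger_force": force on a finger pad.
Only numpy, scipy, OpenCV 4.12 (cv2) and the standard library are available. Lean on these libraries where they do the work, as an engineer would, in place of code of your own. Each camera call takes 0.05 s, during which the arm holds its last target. There are 200 camera calls.

TASK

Turn the carousel by the black knob on top until the blue glass bar stands in the middle of the open gap of the wire guard. Then lift the blue bar out of its cup through the gap and stand it upright in the round recess of the firebrick, setting it down gently, without dropping it.

Things in the scene. Friction and masses are not known exactly. Their poses are not given: they have to be found in the camera images.
- blue_bar: Cobalt-blue upright glass cylinder, 32 mm dia., 90 mm tall, 0.18 kg; origin: centre of its underside. Loose in one of six cups (inner dia. 36 mm, rim 37 mm above the bar's underside) every 60 deg on a circle of radius 110 mm about the knob's axis. Same-size green, amber, red and white bars stand in others, one is empty. Starts under the guard, 45 to 75 deg left or right of the gap.
- knob (a point): Black round knob, 36 mm dia., on the carousel's vertical axis. Point on the axis at the knob's mid-height; the knob spans 22 mm above and below it, the wire guard lies 44 mm below it. The knob is fixed to the carousel (284 mm across) and turns it 1:1, either way, over 150 deg each way, with light friction (0.06 N m), staying where it is left. The point does not turn with it.
- gap (a point): Middle of the only gap in the fixed flat wire guard, on the cups' circle, on the arm's side, at the height of a bar's underside: a bar in place has its origin here. Guard wires lie 103 mm above this point, from radius 45 to 160 mm about the axis; the gap is a sector 42 deg to either side of this point, open outwards too. Its x axis points level to the carousel's axis.
- recess (a point): Centre of the floor of the round, flat recess, 56 mm dia. and 15 mm deep, in the middle of the top of the cream firebrick (fixed, 230 x 114 mm, 64 mm high; its long side is along this point's x axis).
Things that resemble listed ones, but are neither listed nor needed, are in the scene too. There is more than one size of the blue_bar; the one meant has the size given above.

How it is judged:
By the outcome, as a careful person would: the job done as asked, in the order asked, and still so for the second after the job is handed in, with the robot touching nothing.
It also fails if it takes over 45 s, if anything falls off the work surface, if the arm or the gripper's body presses on something with over 40 N, if the wrist force passes 120 N, or if a joint passes its speed limit or range.

## Working session

There is one attempt and no reset: what is moved stays moved. The work goes in short steps, Python scripts to look and compute and a shell command to move; the robot and the scene stay as the last step left them, time stands still between calls to the robot, and variables do not carry over. Pictures are saved under pics/ and viewed, at most 10 in all, crops included, and the job is handed in when it is done.

```bash
mkdir -p pics
python3 - <<'E'
from rig import readout, viewer
import cv2,numpy as np
s=readout.state();print({k:np.round(v,3).tolist() for k,v in s.items()})
for n in("scene","side","wrist"):
    print(n,{k:np.round(v,4).tolist() for k,v in viewer.camera_params(n).items()})
    im=viewer.snapshot(n);np.save(f"pics/{n}0.npy",im);cv2.imwrite(f"pics/{n}0.png",im[:,:,::-1])
E
```

```text
{'time_s': 0.0, 'q': [-1.123, 0.32, 1.566, -0.0, 1.257, -0.02], 'joint_vel': [0.0, 0.001, 0.002, -0.0, -0.001, 0.001], 'effort': [-0.002, -41.553, -23.416, -0.0, 0.008, -0.0], 'tool_pos': [259.054, -512.739, 195.786], 'ee_rot': [-0.001, 0.973, 0.232, -0.0], 'force': [-0.168, 0.026, -0.714], 'ft_torque': [-0.081, -0.054, -0.037], 'finger_force': 0.0, 'finger_gap': 1.002}
scene {'fx': 390.1465, 'fy': 390.1465, 'cx': 274.9248, 'cy': 210.9626, 'position': [1055.0234, -511.7663, 813.2713], 'orientation': [-0.3849, 0.851, 0.3232, -0.1524]}
side {'fx': 502.8853, 'fy': 502.8853, 'cx': 278.6444, 'cy': 214.1228, 'position': [89.5348, 607.1328, 898.3606], 'orientation': [0.1307, -0.329, 0.8674, -0.3498]}
wrist {'fx': 325.1923, 'fy': 325.1923, 'cx': 279.8756, 'cy': 210.2755, 'T_tool_cam': [[0.0012, -0.9592, -0.2826, 70.9468], [1.0, 0.0011, 0.0006, -0.2716], [-0.0003, -0.2826, 0.9592, -177.4899], [0.0, 0.0, 0.0, 1.0]]}
```

View pics/scene0.png

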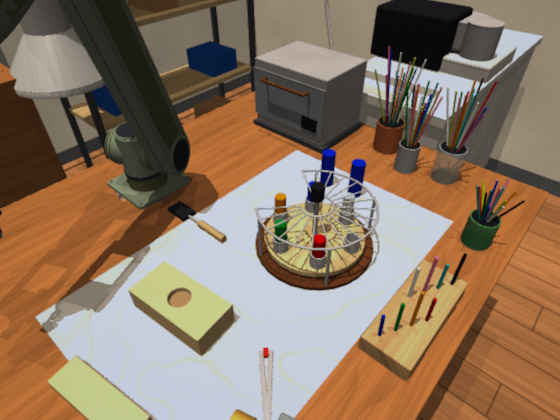

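View pics/side0.png

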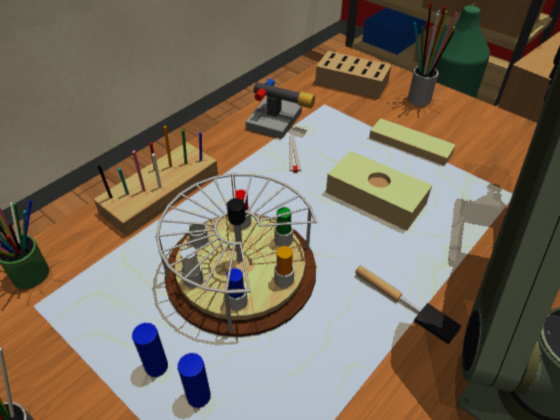

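The scene view shows the knob at about (317,190), the recess at (180,298) and the guard gap facing the arm. In the side view the knob is at (236,211), the recess at (379,180) and the carousel's blue bar at (235,283). The two blue bars at (150,350) and (195,380) stand outside the carousel and are decoys.

```bash
cat > h.py <<'E'
import numpy as np, cv2
from scipy.spatial.transform import Rotation as R
from rig import viewer, readout
def cam(n):
    p=viewer.camera_params(n);q=p["orientation"]
    return p,R.from_quat([q[1],q[2],q[3],q[0]]).as_matrix(),np.array(p["position"])
def ray(n,uv):
    p,M,c=cam(n);d=M@np.array([(uv[0]-p["cx"])/p["fx"],(uv[1]-p["cy"])/p["fy"],1]);return c,d/np.linalg.norm(d)
def plane(n,uv,z):
    c,d=ray(n,uv);return c+d*(z-c[2])/d[2]
def tri(a,b):
    (c1,d1),(c2,d2)=ray("scene",a),ray("side",b)
    s,t=np.linalg.lstsq(np.c_[d1,-d2],c2-c1,rcond=None)[0];p,q=c1+s*d1,c2+t*d2
    return (p+q)/2,np.linalg.norm(p-q)
def proj(n,P):
    p,M,c=cam(n);X=(np.atleast_2d(P)-c)@M
    return np.c_[p["fx"]*X[:,0]/X[:,2]+p["cx"],p["fy"]*X[:,1]/X[:,2]+p["cy"]]
def blobs(im,lo,hi,roi,amin=15):
    x0,y0,x1,y1=roi;m=cv2.inRange(cv2.cvtColor(im[y0:y1,x0:x1],cv2.COLOR_RGB2HSV),lo,hi)
    n,l,s,c=cv2.connectedComponentsWithStats(m)
    return [(np.round(c[i]+[x0,y0],1).tolist(),(s[i]+[x0,y0,0,0,0]).tolist()) for i in range(1,n) if s[i,4]>=amin]
E
python3 - <<'E'
from h import *
a=np.load("pics/scene0.npy");b=np.load("pics/side0.npy")
ka=blobs(a,(0,0,0),(180,255,55),(300,175,335,215));kb=blobs(b,(0,0,0),(180,255,55),(220,190,255,235))
print(ka,kb)
kk=max(ka,key=lambda t:t[1][4])[0],max(kb,key=lambda t:t[1][4])[0]
K,e=tri(*kk);print("knob",K,e)
for n,im,roi in(("scene",a,(120,255,245,355)),("side",b,(320,145,440,235))):
    print(n,"brick hsv",cv2.cvtColor(im,cv2.COLOR_RGB2HSV)[(280,180)[0] if n=="scene" else 168,(165 if n=="scene" else 350)])
    x0,y0,x1,y1=roi
    h=cv2.cvtColor(im[y0:y1,x0:x1],cv2.COLOR_RGB2HSV)
    top=cv2.inRange(h,(20,60,190),(40,255,255))
    cs,hi=cv2.findContours(top,cv2.RETR_CCOMP,cv2.CHAIN_APPROX_NONE)
    for c,hh in zip(cs,hi[0]):
        if cv2.contourArea(c)<100: continue
        if hh[3]>=0:
            el=cv2.fitEllipse(c);P=np.array([plane(n,p[0]+[x0,y0],64)[:2] for p in c],np.float32)
            print(" hole",el[0][0]+x0,el[0][1]+y0,"circle at z64",cv2.minEnclosingCircle(P))
        else:
            P=np.array([plane(n,p[0]+[x0,y0],64)[:2] for p in c],np.float32);print(" top rect",cv2.minAreaRect(P))
# rectified guard plane about knob axis
z=K[2]-44;g=np.arange(-180,181,1.2);X,Y=np.meshgrid(K[0]+g[::-1],K[1]+g[::-1],indexing="ij")
o=[]
for n,im in(("scene",a),("side",b)):
    uv=proj(n,np.c_[X.ravel(),Y.ravel(),np.full(X.size,z)]).astype(np.float32).reshape(*X.shape,2)
    o.append(cv2.remap(im,uv[...,0],uv[...,1],cv2.INTER_LINEAR))
cv2.imwrite("pics/rect.png",np.hstack(o)[:,:,::-1]);print(X.shape)
E
```

```text
[([317.0, 192.0], [310, 182, 15, 22, 250])] [([236.3, 212.4], [227, 199, 19, 36, 431])]
knob [604.22928018 145.29513    187.92706671] 1.823660076606488
scene brick hsv [ 31  84 203]
 top rect ((509.92315673828125, -252.40676879882812), (227.09254455566406, 111.7831802368164), 5.738964080810547)
 hole 178.57748794555664 296.6536331176758 circle at z64 ((509.26214599609375, -252.79127502441406), 31.455612182617188)
side brick hsv [ 34  87 194]
 top rect ((513.72802734375, -250.95591735839844), (225.10792541503906, 107.74335479736328), 5.766881942749023)
 hole 378.97606658935547 179.13722610473633 circle at z64 ((513.5584106445312, -249.71263122558594), 35.20233917236328)
(301, 301)
```

View pics/rect.png

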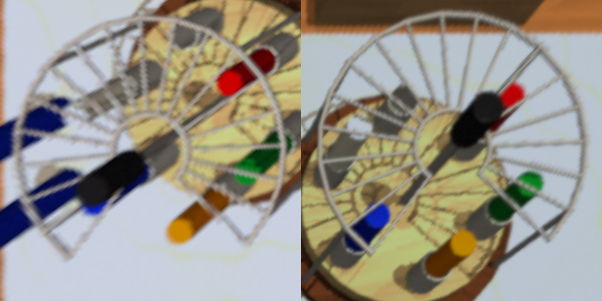

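The rectified guard plane shows the outer ring's gap ends at (68,257) and (250,242) in the scene half, and (373,254) and (549,240) in the side half. Both give a gap heading of about 185° with ±42.4°, as specified. Next I triangulate those ends to check the height and find the blue bar's bearing.

```bash
python3 - <<'E'
from h import *
a=np.load("pics/scene0.npy");b=np.load("pics/side0.npy")
K=np.array([604.229,145.295,187.927]);z=K[2]-44
w=lambda j,i:np.array([K[0]+180-1.2*i,K[1]+180-1.2*j,z])
E=[]
for s,t in(((68,257),(72,254)),((250,242),(248,240))):
    P,e=tri(proj("scene",w(*s))[0],proj("side",w(*t))[0]);E.append(P);print("ring end",P.round(1),round(e,1))
m=(E[0]+E[1])/2;d=E[1]-E[0];n=np.array([d[1],-d[0],0])/np.hypot(*d[:2]);n*=-np.sign(n[0])*-1
c=m+abs(160*np.cos(np.radians(42)))*np.array([abs(n[0]),n[1]*np.sign(n[0]),0]);print("axis from ends",c.round(1),"chord",np.linalg.norm(d).round(1),"(214)",)
print("gap heading",np.degrees(np.arctan2(*(m-c)[1::-1])).round(1)%360)
# colored bars
for nm,lo,hi in(("blue",(110,150,60),(130,255,255)),("amber",(10,200,120),(22,255,255)),("green",(55,120,50),(80,255,255)),("red",(0,200,90),(4,255,255))):
    for n,im,roi in(("scene",a,(250,140,385,290)),("side",b,(150,180,325,335))):
        print(nm,n,[(c,s) for c,s in blobs(im,lo,hi,roi,20)])
E
python3 - <<'E'
import cv2,numpy as np
a=cv2.imread("pics/scene0.png")[170:275,250:390];b=cv2.imread("pics/side0.png")[185:315,160:325]
f=lambda m:cv2.resize(m,(400,300),interpolation=cv2.INTER_CUBIC)
cv2.imwrite("pics/crop.png",np.hstack([f(a),f(b)]))
E
```

```text
ring end [478.1 240.4 146.7] 0.4
ring end [495.1  26.4 143.8] 3.4
axis from ends [605.2 142.8 145.3] chord 214.7 (214)
gap heading 184.5
blue scene [([328.0, 159.0], [322, 148, 14, 23, 258]), ([357.8, 169.3], [351, 159, 15, 24, 257]), ([323.8, 177.0], [321, 172, 8, 12, 65]), ([330.1, 180.4], [327, 174, 6, 12, 36]), ([354.5, 188.2], [348, 184, 13, 9, 74]), ([308.8, 195.8], [308, 190, 4, 12, 24])]
blue side [([235.4, 277.7], [230, 269, 13, 20, 188]), ([235.2, 295.3], [232, 294, 7, 4, 21]), ([152.8, 329.7], [150, 323, 8, 12, 68])]
amber scene [([280.1, 196.9], [276, 194, 10, 7, 57])]
amber side [([284.1, 252.0], [277, 246, 15, 13, 152])]
green scene [([278.2, 220.8], [275, 219, 8, 5, 20]), ([280.1, 228.3], [275, 222, 12, 14, 89])]
green side [([282.8, 210.3], [277, 208, 13, 6, 57]), ([285.7, 216.1], [281, 214, 10, 5, 29])]
red scene [([319.7, 238.2], [314, 234, 12, 9, 72])]
red side []
```

View pics/crop.png

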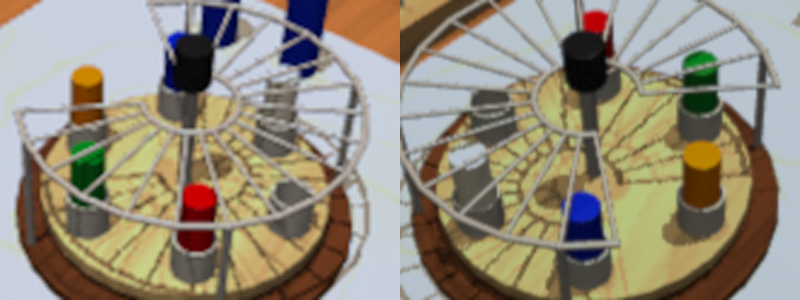

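The crop shows the tops of the blue, amber, green and red bars clearly. In full-picture pixels these are side blue (234.3,273.8), amber (284.6,250.9) and green (283.8,213.2), and scene amber (280.5,196.3), green (280.5,222.5) and red (319.3,237.6). I use them to cross-check the carousel phase.

Run:
```python
from h import *
from scipy.optimize import least_squares
O=[("side",(234.3,273.8),0),("side",(284.6,250.9),1),("side",(283.8,213.2),2),("scene",(280.5,196.3),1),("scene",(280.5,222.5),2),("scene",(319.3,237.6),3)]
def f(p,z): 
    return np.concatenate([plane(n,uv,z)[:2]-p[:2]-110*np.array([np.cos(p[2]+k*np.pi/3),np.sin(p[2]+k*np.pi/3)]) for n,uv,k in O])
for z in(129,132.5,136):
    r=least_squares(f,[604,144,2.2],args=(z,));print(z,r.x[:2].round(1),np.degrees(r.x[2]).round(1),r.fun.round(1).tolist())
```

```text
129 [605.5 145.2] 131.3 [2.9, -2.3, 3.7, -4.4, 0.5, 1.1, -1.4, 0.5, -3.0, 2.4, -2.6, 2.8]
132.5 [605.7 144.8] 131.2 [0.6, -0.1, 1.6, -1.8, -1.9, 4.1, 1.3, -2.4, -0.7, -0.1, -0.9, 0.3]
136 [605.9 144.4] 131.2 [-1.6, 2.0, -0.5, 0.9, -4.2, 7.1, 3.9, -5.2, 1.6, -2.5, 0.9, -2.3]
```

```bash
python3 -m crank '[[8.5,0,0,-5,0],[8.5,2,-1.4,-3,0],[8.5,4.6,-3.3,0,0],[8.5,4.6,-3.3,0,0],[8.5,4.6,-3.3,0,0]]'; python3 -m crank '[[8.5,4.6,-3.3,0,0],[8.5,4.6,-3.3,0,0],[8.5,4.6,-3.3,0,0],[8.5,4.6,-3.3,0,0],[8.5,4.6,-3.3,0,0]]'; python3 -m crank '[[8.5,4.6,-3.3,0,0],[8.5,4.6,-3.3,0,0],[8.5,4.6,-3.3,0,0],[8.5,0,0,0,0]]'
cat > st.py <<'E'
from h import *
import sys
def st():
    s=readout.state();q=s["ee_rot"];M=R.from_quat([q[1],q[2],q[3],q[0]]).as_matrix();return s,np.array(s["tool_pos"]),M
def go(T,head=None):
    s,p,M=st();h=np.degrees(np.arctan2(M[1,0],M[0,0]))
    print("t",round(s["time_s"],2),"pos",p.round(1),"head",round(h,1),"q6",round(s["q"][5],2),"gap",round(s["finger_gap"],3),"tool delta cm",(M.T@(np.array(T)-p)/10).round(2), "" if head is None else ("turn rad",round(-np.radians((head-h+180)%360-180),3)))
E
python3 -c "
from st import *
go([605.3,144.3,169])"
```

```text
time_s: 0.78
tool_pos: [349.8, -339.5, 276.4]
ee_rot: [-0.0, 0.973, 0.231, 0.0]
force: [0.3, -0.1, 0.4]
finger_gap: 0.995
finger_force: 0.0
time_s: 1.4
tool_pos: [480.7, -88.4, 276.5]
ee_rot: [0.0, 0.973, 0.232, -0.0]
force: [0.7, -0.4, 0.6]
finger_gap: 0.996
finger_force: 0.0
time_s: 1.9
tool_pos: [559.7, 63.6, 275.4]
ee_rot: [-0.0, 0.972, 0.234, -0.001]
force: [-0.9, -0.4, -0.8]
finger_gap: 0.996
finger_force: 0.0
t 1.9 pos [559.7  63.6 275.4] head 27.1 q6 1.19 gap 0.996 tool delta cm [ 7.74 -5.09 10.64]
```

```bash
python3 -m crank '[[8.5,3.9,-2.5,0,0],[8.5,3.9,-2.6,0,0],[8.5,0,0,0,0]]' >/dev/null
cat >> st.py <<'E'
def wproj(P,pM=None):
    s,p,M=st() if pM is None else (None,*pM)
    c=viewer.camera_params("wrist");T=np.linalg.inv(np.array(c["T_tool_cam"]))
    X=(np.atleast_2d(P)-p)@M;X=X@T[:3,:3].T+T[:3,3]
    r=np.hypot(X[:,0],X[:,1]);k=np.arctan2(r,X[:,2])/r
    return np.c_[c["cx"]+c["fx"]*k*X[:,0],c["cy"]+c["fy"]*k*X[:,1]]
def wplane(uv,z):
    s,p,M=st();c=viewer.camera_params("wrist");T=np.array(c["T_tool_cam"])
    v=np.array(uv,float)-[c["cx"],c["cy"]];r=np.hypot(*v);t=r/c["fx"]
    d=M@T[:3,:3]@np.array([np.sin(t)*v[0]/r,np.sin(t)*v[1]/r,np.cos(t)]);o=p+M@T[:3,3]
    return o+d*(z-o[2])/d[2]
E
python3 - <<'E'
from st import *
go([605.3,144.3,169])
pr=wproj([[605.3,144.3,211],[495.7,134.9,132],[532.8,227,132.5]]);print(pr.round(1))
im=viewer.snapshot("wrist");np.save("pics/w1.npy",im)
cv2.imwrite("pics/w1.png",im[:,:,::-1])
E
```

```text
t 2.27 pos [605.9 142.4 275.4] head 26.9 q6 1.31 gap 0.996 tool delta cm [ 0.05 -0.19 10.64] 
[[277.5 209.3]
 [241.2 277. ]
 [178.1 213. ]]
```

View pics/w1.png

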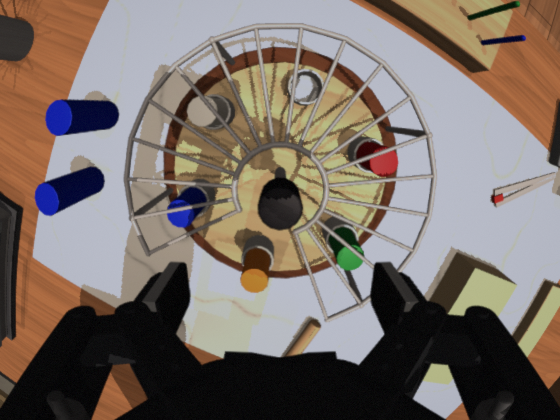

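The wrist view shows the knob top at about (281,207) and the blue bar's top at (179,213). The predictions were (277.5,209.3) and (178.1,213.0), so the estimates hold. Next I descend on the knob and grip it.

```bash
python3 -m crank '[[8.5,0,-0.1,5,0],[8.5,0,0,5.5,0],[8.5,0,0,0,0],[3,0,0,0,0],[3,0,0,0,0]]' 30 ; python3 -m crank '[[3,0,0,0,0],[3,0,0,0,0],[3,0,0,0,0],[3,0,0,0,0]]' 30; python3 -c "
from st import *
go([605.3,144.3,169])"
```

```text
time_s: 2.95
tool_pos: [606.6, 141.9, 174.8]
ee_rot: [0.0, 0.973, 0.232, 0.003]
force: [-0.2, -0.2, -0.5]
finger_gap: 0.599
finger_force: 0.0
time_s: 3.45
tool_pos: [605.9, 142.5, 174.2]
ee_rot: [-0.0, 0.973, 0.232, 0.002]
force: [-0.3, 0.0, 5.6]
finger_gap: 0.392
finger_force: 29.2
t 3.45 pos [605.9 142.5 174.2] head 26.8 q6 1.32 gap 0.392 tool delta cm [ 0.03 -0.19  0.52]
```

```bash
python3 -m crank '[[3,0,0,0,-0.15],[3,0,0,0,-0.18],[3,0,0,0,-0.18],[3,0,0,0,-0.18],[3,0,0,0,-0.18]]' 30 ; python3 -m crank '[[3,0,0,0,-0.066],[3,0,0,0,0],[3,0,0,0,0]]' 30
python3 - <<'E'
from st import *
go([605.3,144.3,169])
for n in("scene","side"):
    im=viewer.snapshot(n);np.save(f"pics/{n}1.npy",im);cv2.imwrite(f"pics/{n}1.png",im[:,:,::-1])
    print(proj(n,[[495.7,134.9,132.5]]).round(1))
b=cv2.imread("pics/side1.png");a=cv2.imread("pics/scene1.png")
f=lambda m:cv2.resize(m,(400,300),interpolation=cv2.INTER_CUBIC)
cv2.imwrite("pics/c1.png",np.hstack([f(a[170:275,250:390]),f(b[205:295,220:340])]))
E
```

```text
time_s: 4.08
tool_pos: [607.0, 141.6, 174.3]
ee_rot: [0.002, 0.783, 0.622, 0.002]
force: [2.7, -1.6, 5.2]
finger_gap: 0.386
finger_force: 29.3
time_s: 4.45
tool_pos: [607.1, 141.6, 174.2]
ee_rot: [0.002, 0.764, 0.645, 0.002]
force: [1.1, -1.9, 5.7]
finger_gap: 0.387
finger_force: 29.6
t 4.45 pos [607.1 141.6 174.2] head 80.4 q6 0.38 gap 0.387 tool delta cm [ 0.24 -0.23  0.52] 
[[282.9 193.4]]
[[281.6 255.8]]
```

View pics/c1.png

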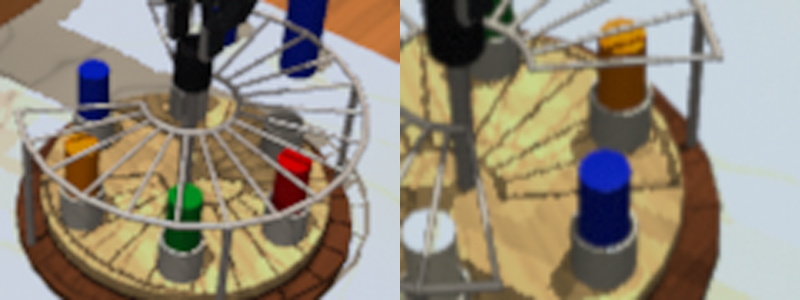

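The blue bar's top is at scene (282.6,193.8) and side (281.5,256.6), within 1 px of the gap prediction in both views. Next I release the knob, lift, turn to a tangential grasp and move over the bar.

```bash
python3 -m crank '[[6,0,0,0,0],[8,0,0,0,0],[8,0,0,0,0],[8,0,0,0,0],[8,0,0,-2,0]]' >/dev/null; python3 -m crank '[[8,0,0,-4,0],[8,0,0,-4.5,0],[7,0,0,0,0.16],[7,0,0,0,0.18],[7,0,0,0,0.18]]' ; python3 -m crank '[[7,0,0,0,0.18],[7,0,0,0,0.18],[7,0,0,0,0.18],[7,0,0,0,0.18],[7,0,0,0,0.08]]' ;python3 -m crank '[[7,0,0,0,0]]'>/dev/null; python3 -c "
from st import *
go([495.7,134.9,93],4.8)"
```

```text
time_s: 5.8
tool_pos: [604.8, 142.1, 276.6]
ee_rot: [-0.0, 0.905, 0.425, -0.0]
force: [-0.2, 0.5, 0.2]
finger_gap: 0.819
finger_force: 0.0
time_s: 6.42
tool_pos: [604.8, 142.1, 276.4]
ee_rot: [0.0, 0.999, 0.04, -0.0]
force: [0.2, 0.3, 0.3]
finger_gap: 0.818
finger_force: 0.0
t 6.55 pos [604.9 142.1 276.5] head 4.9 q6 1.7 gap 0.821 tool delta cm [-10.93  -0.21  18.35] ('turn rad', np.float64(0.001))
```

```bash
python3 -m crank '[[7,-5.4,-0.1,0,0],[7,-5.5,-0.1,0,0],[7,0,0,0,0]]'>/dev/null
python3 - <<'E'
from st import *
go([495.7,134.9,93],4.8)
pr=wproj([[495.7,134.9,132.5]])[0];print("pred",pr.round(1))
im=viewer.snapshot("wrist");np.save("pics/w2.npy",im)
x,y=int(pr[0]),int(pr[1]);roi=(x-60,y-60,x+60,y+60)
bl=blobs(im,(105,120,30),(135,255,255),roi,100);print(bl)
bl=blobs(im,(105,120,150),(135,255,255),roi,100);print(bl,[wplane(c,132.5).round(1) for c,_ in bl])
cv2.imwrite("pics/w2.png",cv2.resize(im[max(0,y-75):y+75,x-100:x+100,::-1],(800,600)))
E
```

```text
t 6.92 pos [492.6 134.5 277. ] head 4.9 q6 1.73 gap 0.819 tool delta cm [ 3.40e-01 -1.00e-02  1.84e+01] ('turn rad', np.float64(0.002))
pred [279.5 184.4]
[([282.0, 179.9], [268, 161, 30, 38, 925])]
[([285.0, 187.3], [269, 171, 29, 27, 379])] [array([496.1, 129.5, 132.5])]
```

View pics/w2.png

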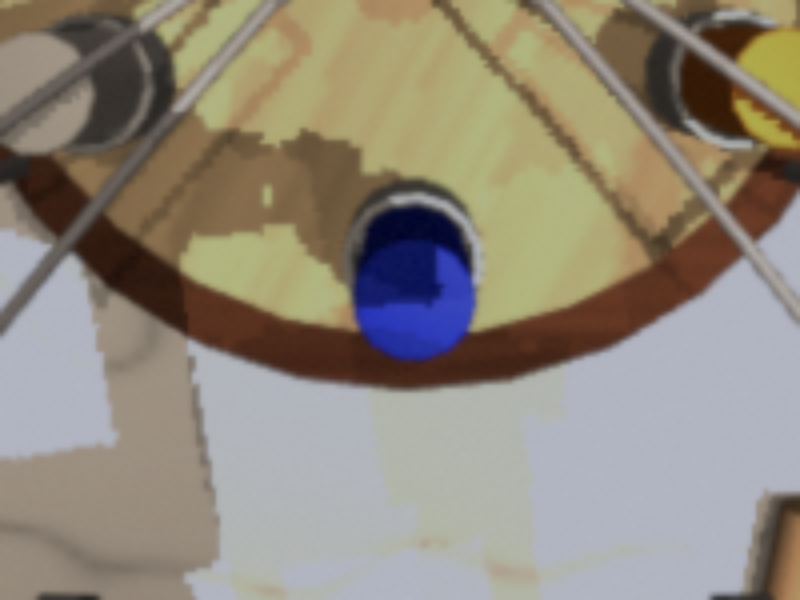

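The crop shows the blue top's centre at full-picture (282.5,184), against a prediction of (279.5,184.4). The guard wires are near-symmetric either side of it, so I shift 1.5 mm and descend.

```bash
python3 -m crank '[[7,0.3,0.15,4,0],[7,0,0,5,0],[7,0,0,5,0],[7,0,0,3,0],[7,0,0,1.4,0]]'; python3 -m crank '[[7,0,0,0,0],[2.5,0,0,0,0],[2.5,0,0,0,0],[2.5,0,0,0,0],[2.5,0,0,0,0]]' 30 ; python3 -m crank '[[2.5,0,0,0,0],[2.5,0,0,0,0]]' 30; python3 -c "
from st import *
go([495.7,134.9,93],4.8)"
```

```text
time_s: 7.6
tool_pos: [499.8, 133.6, 90.7]
ee_rot: [0.0, 0.999, 0.042, -0.001]
force: [-0.1, -0.5, 0.2]
finger_gap: 0.817
finger_force: 0.0
time_s: 8.22
tool_pos: [500.4, 133.9, 94.0]
ee_rot: [-0.0, 0.999, 0.042, 0.002]
force: [-0.6, -0.3, 5.7]
finger_gap: 0.345
finger_force: 29.4
time_s: 8.48
tool_pos: [500.4, 133.8, 94.0]
ee_rot: [-0.0, 0.999, 0.042, 0.002]
force: [0.1, -0.9, 5.9]
finger_gap: 0.345
finger_force: 29.5
t 8.47 pos [500.4 133.8  94. ] head 4.8 q6 1.73 gap 0.345 tool delta cm [-0.46 -0.14  0.1 ] ('turn rad', np.float64(0.0))
```

```bash
python3 -m crank '[[2.5,0,0,-1,0],[2.5,0,0,-2.5,0],[2.5,0,0,-4,0],[2.5,0,0,-4,0],[2.5,0,0,-3.5,0]]' 30; python3 -m crank '[[2.5,0,0,0,0]]' 30
python3 - <<'E'
from st import *
go([516,-251.5,240],4.8)
im=viewer.snapshot("side");cv2.imwrite("pics/s3.png",im[100:400,130:530,::-1])
s,p,M=st();print(proj("side",[p+[-4.5,0,38.5],p-[4.5,0,51.5]]).round(1))
E
```

```text
time_s: 9.1
tool_pos: [498.9, 133.6, 244.2]
ee_rot: [-0.0, 0.999, 0.042, 0.0]
force: [-0.3, 0.4, -2.3]
finger_gap: 0.348
finger_force: 29.9
time_s: 9.22
tool_pos: [500.6, 134.0, 245.4]
ee_rot: [-0.001, 0.999, 0.042, 0.003]
force: [0.6, -0.0, -1.2]
finger_gap: 0.347
finger_force: 29.9
t 9.22 pos [500.6 134.  245.4] head 4.8 q6 1.73 gap 0.347 tool delta cm [-1.7  38.55  0.49] ('turn rad', np.float64(0.0))
[[283.1 201.5]
 [282.6 235.7]]
```

View pics/s3.png

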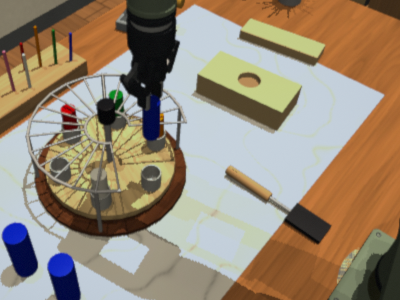

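The bar hangs upright in the gripper, with its bottom at about full-picture (281,239), and its cup is empty. Next I carry it over the brick.

```bash
python3 -m crank '[[2.5,0,2,0,0],[2.5,-0.2,4.5,0,0],[2.5,-0.3,5,0,0],[2.5,-0.3,5,0,0],[2.5,-0.3,5,0,0]]' 30 >/dev/null; python3 -m crank '[[2.5,-0.3,5,0,0],[2.5,-0.3,5,0,0],[2.5,0,4,0,0],[2.5,0,2.5,0,0],[2.5,0,0,0,0]]' 30
python3 - <<'E'
from st import *
go([516,-251.5,112],4.8)
pr=wproj([[511.7,-251.5,64]])[0];print("recess rim pred",pr.round(1))
im=viewer.snapshot("wrist");x,y=pr.astype(int);cv2.imwrite("pics/w3.png",cv2.resize(im[max(0,y-110):y+110,x-150:x+150,::-1],(750,550)))
print(max(0,y-110),x-150)
E
```

```text
time_s: 10.52
tool_pos: [513.0, -247.4, 239.9]
ee_rot: [-0.001, 0.999, 0.041, -0.002]
force: [-0.3, 1.0, -1.2]
finger_gap: 0.344
finger_force: 30.0
t 10.53 pos [ 513.  -247.4  239.9] head 4.7 q6 1.02 gap 0.344 tool delta cm [ 0.32  0.46 12.79] ('turn rad', np.float64(-0.003))
recess rim pred [283.5 182.3]
72 133
```

View pics/w3.png

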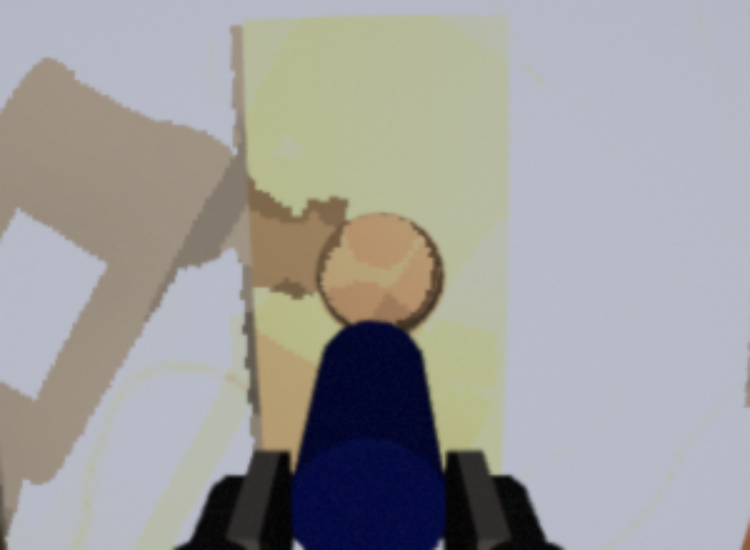

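The wrist crop shows the recess rim centred at full-picture (285.2,181.2), against a prediction of (283.5,182.3), so they agree within 2 mm. The held bar is upright just before it. Next I shift and descend.

```bash
python3 -m crank '[[2.5,0.3,0.55,0,0],[2.5,0,0,4,0],[2.5,0,0,4,0],[2.5,0,0,3,0],[2.5,0,0,1.6,0]]' 30 >/dev/null; python3 -m crank '[[2.5,0,0,0,0],[2.5,0,0,0.2,0],[2.5,0,0,0.2,0],[2.5,0,0,0.2,0],[2.5,0,0,0,0]]' 30
python3 - <<'E'
from st import *
go([516,-252.5,100.5],4.8)
E
```

```text
time_s: 11.82
tool_pos: [517.6, -251.7, 110.7]
ee_rot: [0.0, 0.999, 0.042, 0.0]
force: [-1.8, 0.1, -1.6]
finger_gap: 0.345
finger_force: 30.0
t 11.82 pos [ 517.6 -251.7  110.7] head 4.8 q6 1.01 gap 0.345 tool delta cm [-0.17  0.07  1.02] ('turn rad', np.float64(-0.0))
```

```bash
python3 -m crank '[[2.5,0,0,0.2,0],[2.5,0,0,0.2,0],[2.5,0,0,0.2,0],[2.5,0,0,0,0]]' 30; python3 -m crank '[[2.5,0,0,0.1,0],[2.5,0,0,0,0]]' 30; python3 -m crank '[[2.5,0,0,0.1,0],[2.5,0,0,0,0]]' 30
```

```text
time_s: 12.32
tool_pos: [517.4, -251.6, 104.4]
ee_rot: [-0.0, 0.999, 0.042, -0.0]
force: [0.1, 0.4, -1.7]
finger_gap: 0.346
finger_force: 30.0
time_s: 12.58
tool_pos: [517.6, -251.7, 103.6]
ee_rot: [0.0, 0.999, 0.042, -0.0]
force: [0.2, -0.1, -1.3]
finger_gap: 0.346
finger_force: 30.0
time_s: 12.82
tool_pos: [517.5, -251.7, 102.5]
ee_rot: [0.0, 0.999, 0.042, -0.0]
force: [-0.2, 0.0, -1.0]
finger_gap: 0.344
finger_force: 30.0
```

```bash
for i in 1; do python3 -m crank '[[2.5,0,0,0.1,0],[2.5,0,0,0,0]]' 30; done; python3 -m crank '[[2.5,0,0,0.05,0],[2.5,0,0,0,0]]' 30;  python3 -m crank '[[2.5,0,0,0.05,0],[2.5,0,0,0,0]]' 30; python3 -m crank '[[2.5,0,0,0.05,0],[2.5,0,0,0,0]]' 30
```

```text
time_s: 13.08
tool_pos: [517.5, -251.6, 101.5]
ee_rot: [0.0, 0.999, 0.042, -0.0]
force: [0.6, 0.2, -2.6]
finger_gap: 0.346
finger_force: 30.0
time_s: 13.32
tool_pos: [517.6, -251.7, 101.1]
ee_rot: [0.0, 0.999, 0.042, -0.0]
force: [0.1, -0.5, -1.8]
finger_gap: 0.343
finger_force: 30.0
time_s: 13.58
tool_pos: [517.6, -251.7, 100.6]
ee_rot: [0.0, 0.999, 0.042, -0.0]
force: [-0.7, -0.5, -1.1]
finger_gap: 0.346
finger_force: 30.0
time_s: 13.82
tool_pos: [517.7, -251.7, 100.2]
ee_rot: [0.0, 0.999, 0.042, 0.0]
force: [-0.6, 0.2, -1.0]
finger_gap: 0.346
finger_force: 30.1
```

```bash
for i in 1; do python3 -m crank '[[2.5,0,0,0.05,0],[2.5,0,0,0,0]]' 30; done; python3 -m crank '[[2.5,0,0,0.05,0],[2.5,0,0,0,0]]' 30;  python3 -m crank '[[2.5,0,0,0.05,0],[2.5,0,0,0,0]]' 30
```

```text
time_s: 14.08
tool_pos: [517.9, -251.9, 100.1]
ee_rot: [0.0, 0.999, 0.042, 0.0]
force: [0.4, 0.6, 2.1]
finger_gap: 0.346
finger_force: 30.5
time_s: 14.32
tool_pos: [518.1, -252.0, 100.1]
ee_rot: [0.001, 0.999, 0.042, 0.001]
force: [-0.2, 0.5, 4.6]
finger_gap: 0.343
finger_force: 30.9
time_s: 14.58
tool_pos: [518.3, -252.1, 100.0]
ee_rot: [0.001, 0.999, 0.042, 0.001]
force: [-2.0, 0.0, 7.5]
finger_gap: 0.344
finger_force: 31.1
```

The force rises at TCP z 100.1 mm, where 100.5 mm was expected, so the bar is on the floor. I relieve the press slightly and open slowly.

```bash
python3 -m crank '[[2.5,0,0,-0.08,0],[2.5,0,0,0,0],[3.2,0,0,0,0],[3.5,0,0,0,0],[4,0,0,0,0]]' 20; python3 -m crank '[[5,0,0,0,0],[6.5,0,0,0,0],[7,0,0,0,0],[7,0,0,0,0],[7,0,0,0,0]]' 20; python3 -m crank '[[7,0,0,-1,0],[7,0,0,-3,0],[7,0,0,-5,0],[7,0,0,-5,0],[7,0,0,0,0]]'
python3 - <<'E'
from st import *
im=viewer.snapshot("scene");im2=viewer.snapshot("side")
f=lambda m:cv2.resize(m,(400,400))
cv2.imwrite("pics/f.png",np.hstack([f(im[220:360,110:250,::-1]),f(im2[110:250,310:450,::-1])]))
for n in("scene","side"): print(proj(n,[[511.7,-251.5,49],[511.7,-251.5,139]]).round(1))
E
```

```text
time_s: 15.2
tool_pos: [517.3, -251.5, 98.9]
ee_rot: [-0.0, 0.999, 0.042, -0.0]
force: [0.2, -0.8, 0.5]
finger_gap: 0.47
finger_force: 0.0
time_s: 15.82
tool_pos: [517.6, -251.7, 99.4]
ee_rot: [0.0, 0.999, 0.042, 0.0]
force: [0.3, -0.7, 0.3]
finger_gap: 0.817
finger_force: 0.0
time_s: 16.45
tool_pos: [519.9, -252.8, 245.0]
ee_rot: [0.003, 0.999, 0.042, 0.005]
force: [-0.6, -0.1, -0.1]
finger_gap: 0.82
finger_force: 0.0
[[180.8 300.6]
 [173.9 276.1]]
[[378.7 183.4]
 [384.3 155.3]]
```

View pics/f.png

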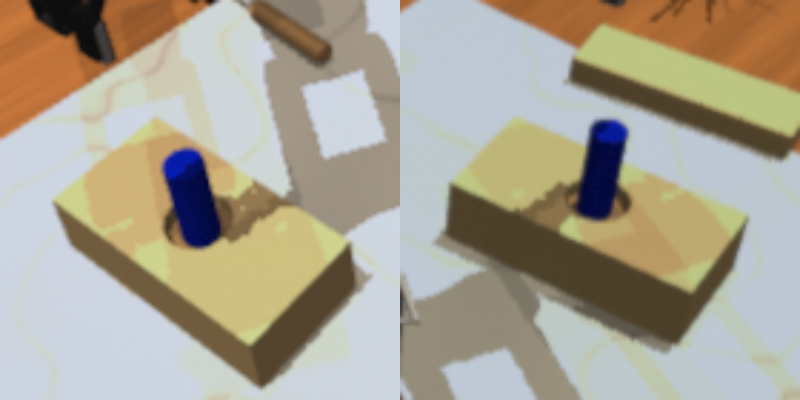

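In both views the bar stands upright in the recess, with its top at scene (174,275.3) and side (383.2,156.5), against predictions of (173.9,276.1) and (384.3,155.3). The gripper is clear, so I hand the job in.

```bash
python3 -m crank '[[7,0,0,0,0],[7,0,0,0,0]]' >/dev/null; python3 -c "
from rig import workorder;print(workorder.hand_in())"
```

```text
the job is handed in; nothing more can be done
None
```

I turned the carousel to bring the blue bar to the gap, lifted it out and set it down gently, upright in the firebrick recess; the job was handed in at about 17 s on the robot's clock, and no verdict came back.

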